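# Close up the refilled bird feeder

## Robot

A 7-joint arm with a two-finger parallel gripper is mounted at the origin on the work surface. World frame = base frame: x ahead of the robot, y to its left, z up, the work surface at z = 0. Lengths are in m, angles in rad, forces in N, time in s.
With the tool pointing down it reaches from about 0.425 to 0.925 m from the base axis. Payload 6.8 kg.
Tool frame: the origin (TCP) lies at the very end of the fingers, on their centre line; the grasp point (between the pads) lies grasp_offset behind it (grasp_offset is the distance from the TCP to the grasp point, in m); z points along the fingers, y is the direction in which the jaws open and shut (so a half turn about z gives the same grasp; the last joint's range is limited). The gripper opens to 85 mm and grips with 20 to 120 N. Pads are 22 mm wide; open, the fingers measure 114 mm over their backs; the gripper's body (76 mm by 85 mm) begins 54 mm behind the grasp point. The pads swing forward as they close: fully open they stand 13 mm farther back than shut.
Start: joints at [-0.108, 0.477, 0.022, 1.555, -0.011, 1.109, -0.083], TCP at [0.675, 0, 0.231] pointing down, gripper open.
Joint ranges: [-2.96, 2.96], [-0.34, 2.1], [-1.41, 1.46], [0.24, 2.44], [-1.37, 4.51], [0.17, 1.92], [-2.96, 2.96]. Speed limits (rad/s): [2.39, 2.39, 3.14, 3.14, 3.14, 3.14, 3.14].

## Interface

Orientations are given as a unit quaternion [w, x, y, z].
In Python, from station import * gives the robot as it stands.
- The arm moves only by the shell command python3 -m handwheel 'ROWS' [FORCE]. ROWS is JSON, one flat list of numbers, 7 for each row, row after row: the shift along the world's x, y, z in cm, then the turn, a rotation vector about the world's x, y, z in degrees, then the opening, from 0 (shut) to 1 (fully open). In form: [tx, ty, tz, ax, ay, az, fingers, tx, ty, tz, ax, ay, az, fingers, ...]. A call has 1 to 8 rows; each row is the pose to reach, as a shift and turn from the pose measured when the call began; what a row does not reach only later rows make up. A row lasts 1/12 s, in which the tool goes at most 41.7 mm and 7.16 degrees, less where a joint would pass 70% of its speed; a pose out of reach is approached as far as the arm can. A call with a gripper value outside its range is refused whole. The fingers move at their own pace and stop on an object; FORCE is the grip in N (left out, the last holds). Time passes only in rows, so rows that repeat a pose let the fingers close. It gives the time, the measured TCP pose, the force and the opening at its end, in the units of the state.
- get_obs(): the state, without advancing time (a new reading comes with each control period).
- read_camera(name): name is "scene" or "side" or "wrist"; returns the picture (480x640x3 uint8, red, green, blue); there is no depth.
- camera_info(name): a dict with "fx", "fy", "cx", "cy" (pixels), "k1" (the pictures are not rectified: a ray, as slopes to the right and down, at radius r is drawn at 1 + k1 r^2 times it, then the intrinsics apply), "R" (3x3) and "t" (3): a world point X has camera coordinates R X + t; the wrist camera has in their place "mount" (4x4, takes a point from camera to tool coordinates, whose origin is the TCP and whose axes are the flange's). Camera axes: x right, y down, z forward; pixel columns grow to the right and rows downward; lengths in m; the calibration is good to about 2 mm. A picture is of the moment at which its call begins: read the wrist's pose just before it. camera_info takes no time and is no camera call.
- hand_in(): hands the job in, once; it reports no verdict.
The state is a dict: "t": time; "q": joint angles; "joint_vel": joint speeds; "joint_torque": joint torques, N m; "eef_pos": TCP position; "tool_rot": TCP orientation; "contact_force": force on the tool from outside, world axes, zero at the start; "torque": the same for the moment, N m; "gripper_width": opening from 0.0 (shut) to 1.0 (fully open).
Only numpy, scipy, OpenCV 4.12 (cv2) and the standard library are available. Lean on these libraries where they do the work, as an engineer would, in place of code of your own. Each camera call takes 0.05 s, during which the arm holds its last target. There are 200 camera calls.

## Task

Close up the refilled bird feeder by pushing with the fingertips: first push the yellow seed tray fully home, next push the raised green roof down until it lies flat and shut, and then slide the red catch on the roof as far as it goes into the steel keeper. Nothing is to be picked up: do not throw the roof further back or draw the tray further out, and leave everything else on the table where it stands.

Things in the scene. Friction and masses are not known exactly. Their poses are not given: they have to be found in the camera images.
- feeder: Green plastic bird feeder, fixed to the table. Origin: centre of its underside. Its -x side (tray side) faces roughly to the robot. Hopper 130 (x) by 200 (y) by 125 mm high, clear front wall at x -65. On its +y side, centred at x -52, y 121, a fixed steel keeper hoop (31 by 12 mm) stands up to z 158 mm just outside the roof and takes the end of the catch.
- tray (a joint): How far the yellow seed tray is pulled out toward the feeder's -x, m: 0 is fully home (end stop), 0.07 the outer stop; starts between 0.03 and 0.05. It slides with about 1.5 N of friction and stays where it is left. Even when home its front lip stands 50 mm ahead of the hopper's front wall.
- tray_lip (a point): Middle of the top front edge of the tray's upright front lip (176 mm wide in feeder y, 8 mm thick, from z 8 to z 55 mm above the table; plain flat face to feeder -x). With the tray home it lies at feeder x -115, y 0, z 55 mm; it moves with the tray.
- roof (a joint): Opening angle of the green roof, rad: 0 lies flat and shut (stop), growing as its free edge (feeder -x side) rises; starts between 0.75 and 1.05. Stiff hinge with about 0.22 N m of friction: the roof stays where it is left and must be pushed all the way down.
- roof_hinge (a point): Middle of the roof's hinge line, which runs along the feeder's y axis at feeder x +68, z 125 mm. Its axes turn with the roof: x points from the free edge to the hinge, z out of the roof's outer face.
- roof_edge (a point): Middle of the roof's free edge, on its outer (upper) face. The roof is a flat plate 160 by 220 by 10 mm; this point is 155 mm from the hinge line, and the outer face is 10 mm above the plane through the hinge line. Shut, the outer face is at z 135 mm and the free edge at feeder x -87.
- catch (a joint): Travel of the red catch along the feeder's +y, m: 0 is free, 0.03 fully in the keeper (end stop); starts between 0 and 0.006. About 1.5 N of friction; it stays where it is left. It rides on the roof.
- catch_nub (a point): Centre of the top of the catch's upright red nub, 18 (x) by 14 (y) mm, standing 30 mm above the roof's outer face, 120 mm from the hinge line. With the roof shut it is at feeder x -52, y 35 mm + catch travel, z 165 mm. A flat red bolt, 12 mm wide in x and 8 mm high, lies on the roof along y from 35 mm on the nub's -y side to 69 mm on its +y side.
- figurine: Bystander: blue ceramic bird, 60 mm wide, 94 mm high, loose, on the feeder's -y side. Origin under its foot.
- pliers_red: Bystander: steel pliers with red handles, lying flat, about 155 mm long along x, 12 mm high, loose. Origin on the table near the middle.
- pliers_blue: Bystander: long-nosed steel pliers with blue handles, lying flat, about 175 mm long along x, 12 mm high, loose. Origin on the table near the middle.
- nest_box: Bystander: wooden nest box, 190 by 180 by 214 mm high, with a round entrance hole. Origin under its centre.
- tub: Bystander: grey plastic tub with a clamped lid, 215 by 275 by 135 mm high. Origin under its centre.
- mug: Bystander: white mug, 80 mm across, 90 mm high. Origin under its centre.
- screw_jar: Bystander: amber jar with a steel cap, 64 mm across, 85 mm high. Origin under its centre.

How it is judged:
On the way, in this order (a step that is already met when the one before it is completed fails the run):
1. the seed tray is pushed fully home (value of joint tray below 0.005 m), for 0.2 s.
2. the roof is pushed down flat and shut (value of joint tray below 0.005 m and value of joint roof below 0.04 rad), for 0.2 s.
3. the catch is slid into the keeper, the roof being shut (all of step 2 and value of joint catch above 0.025 m), for 0.2 s.
At the end, for the whole second after the job is handed in: The tray is within 5 mm of home, the roof within 0.04 rad of flat shut, the catch within 5 mm of the locked end, all at rest; no bystander has moved more than 20 mm (all of step 3 and velocity of joint roof between -0.05 and 0.05 rad/s and velocity of joint catch between -0.01 and 0.01 m/s and velocity of joint tray below 0.01 m/s); the robot touches nothing.
It fails at once if the roof is thrown further back, clearly beyond its highest start (over 1.2 rad) (value of joint roof above 1.2 rad).
It fails at once if the tray is pulled further out, clearly beyond its farthest start (over 60 mm) (value of joint tray above 0.06 m).
It fails at once if a bystander is lifted or moved by more than 20 mm (distance of any of figurine, pliers_red, pliers_blue, nest_box, tub, mug, screw_jar from where it was at the start of the episode above 0.02 m).
It also fails if it takes over 48 s, if anything falls off the work surface, if the arm or the gripper's body presses on something with over 40 N, if the wrist force passes 120 N, or if a joint passes its speed limit or range.

## Working session

There is one attempt and no reset: what is moved stays moved. The work goes in short steps, Python scripts to look and compute and a shell command to move; the robot and the scene stay as the last step left them, time stands still between calls to the robot, and variables do not carry over. Pictures are saved under pics/ and viewed, on a budget of 10 in all, crops included, one or two more only if the job needs it, and the job is handed in when it is done.

```bash
mkdir -p pics; ls
python3 - <<'E'
from station import *
import cv2,numpy as np
a=[read_camera(n) for n in ("scene","side")]
for n,i in zip(("scene","side"),a):
    cv2.imwrite(f"pics/{n}0.png",i[:,:,::-1]); c=camera_info(n); print(n,{k:np.round(v,4).tolist() for k,v in c.items() if not isinstance(v,str)})
print(camera_info("wrist")); print(get_obs())
E
```

```text
pics
scene {'fx': 607.3424, 'fy': 607.3424, 'cx': 316.7707, 'cy': 233.1741, 'k1': 0.0111, 'R': [[0.719, -0.695, 0.007], [-0.6582, -0.6841, -0.3144], [0.2233, 0.2215, -0.9492]], 't': [-0.3725, 0.3895, 1.6109]}
side {'fx': 533.8738, 'fy': 533.8738, 'cx': 316.2056, 'cy': 248.7383, 'k1': 0.0324, 'R': [[-0.9984, -0.057, -0.0058], [-0.0518, 0.9407, -0.3352], [0.0245, -0.3344, -0.9421]], 't': [0.5213, 0.0834, 1.5788]}
{'fx': 336.22967824936563, 'fy': 336.22967824936563, 'cx': 315.9533411000398, 'cy': 243.64990218622575, 'k1': -0.024691893978365083, 'mount': array([[-3.15245805e-04, -9.64284179e-01, -2.64869634e-01,
         6.68656430e-02],
       [ 9.99999817e-01, -1.67259582e-04, -5.81267006e-04,
        -6.18658024e-04],
       [ 5.16204593e-04, -2.64869769e-01,  9.64284055e-01,
        -1.42573186e-01],
       [ 0.00000000e+00,  0.00000000e+00,  0.00000000e+00,
         1.00000000e+00]])}
{'t': 0.1, 'q': array([-0.10809085,  0.47770346,  0.02236663,  1.55636288, -0.0114751 ,
        1.10930973, -0.08309789]), 'joint_vel': array([ 0.00219043, -0.00159085,  0.00089392, -0.0026111 ,  0.0010986 ,
        0.0006849 ,  0.00111131]), 'joint_torque': array([ 5.69385389e-03, -5.97765398e+01,  1.61440808e+00, -2.81952703e+01,
        1.29656185e-02,  5.02699884e-03, -1.13572563e-05]), 'eef_pos': array([ 6.74458186e-01, -4.02728266e-05,  2.30428439e-01]), 'tool_rot': array([-5.28408152e-04,  7.07105589e-01,  7.07107489e-01, -6.36807442e-04]), 'contact_force': array([ 0.54202397,  0.07101477, -0.38972978]), 'torque': array([-0.00369891,  0.03341873, -0.07332238]), 'gripper_width': 1.0011859237764242}
```

View pics/scene0.png

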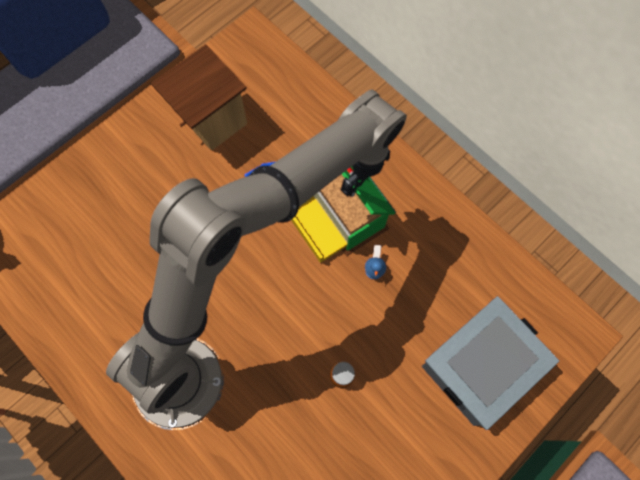

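View pics/side0.png

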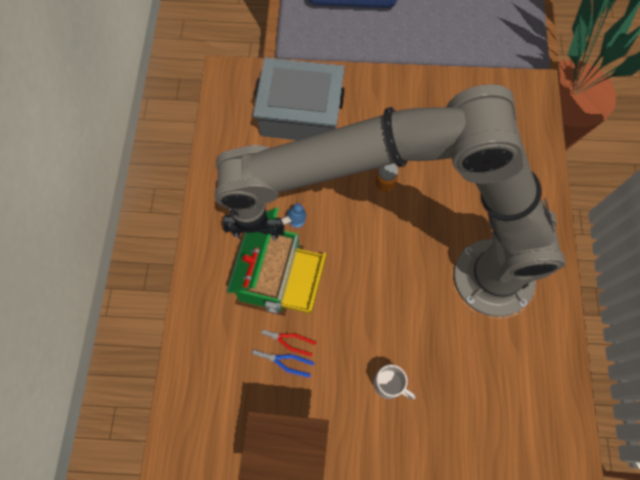

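The pictures show the tray at about (320,228) in scene and (305,280) in side, the roof near (255,265) in side, and the figurine and pliers on either side of the feeder. Next I turn the yellow and red masks into points and look through the wrist camera.

```bash
cat > h.py <<'E'
from station import *
import cv2,numpy as np
from scipy.spatial.transform import Rotation as Ro
def cam(n,o=None):
    c=camera_info(n)
    if n!="wrist": return c,np.array(c["R"]),np.array(c["t"])
    w,x,y,z=o["tool_rot"]; T=np.eye(4); T[:3,:3]=Ro.from_quat([x,y,z,w]).as_matrix(); T[:3,3]=o["eef_pos"]
    M=np.linalg.inv(T@c["mount"]); return c,M[:3,:3],M[:3,3]
def ray(C,uv):
    c,R,t=C; d=(np.array(uv,float)-[c["cx"],c["cy"]])/[c["fx"],c["fy"]]; s=d.copy()
    for _ in range(5): s=d/(1+c["k1"]*(s@s))
    v=R.T@np.array([*s,1]); return -R.T@t, v/np.linalg.norm(v)
def onz(C,uv,z):
    o,v=ray(C,uv); return o+v*(z-o[2])/v[2]
def proj(C,X):
    c,R,t=C; p=R@np.array(X)+t; s=p[:2]/p[2]; s=s*(1+c["k1"]*(s@s)); return s*[c["fx"],c["fy"]]+[c["cx"],c["cy"]]
def tri(rays):
    A=np.zeros((3,3));b=np.zeros(3)
    for o,v in rays: P=np.eye(3)-np.outer(v,v); A+=P; b+=P@o
    X=np.linalg.solve(A,b); return X,[float(np.linalg.norm((np.eye(3)-np.outer(v,v))@(X-o))) for o,v in rays]
def mask(im,col):
    h,s,v=cv2.split(cv2.cvtColor(im,cv2.COLOR_RGB2HSV))
    if col=="yellow": m=(h>22)&(h<34)&(s>170)&(v>90)
    if col=="red": m=((h<5)|(h>174))&(s>190)&(v>70)
    if col=="green": m=(h>45)&(h<80)&(s>120)
    return m.astype(np.uint8)*255
def blobs(m,mina=30):
    return sorted([c for c in cv2.findContours(m,0,1)[0] if cv2.contourArea(c)>mina],key=cv2.contourArea)[::-1]
E
python3 - <<'E'
from h import *
for n in ("scene","side"):
    im=read_camera(n); C=cam(n)
    for col in("yellow","red"):
        for b in blobs(mask(im,col))[:3]:
            r=cv2.boxPoints(cv2.minAreaRect(b)); print(n,col,cv2.contourArea(b),b.reshape(-1,2).mean(0).round())
            if col=="yellow":
                for p in r: print(p.round(1),onz(C,p,.055).round(3))
o=get_obs(); im=read_camera("wrist"); cv2.imwrite("pics/w0.png",im[:,:,::-1])
a=cv2.imread("pics/side0.png")[190:390,210:410]; b=cv2.imread("pics/scene0.png")[130:330,230:430]
cv2.imwrite("pics/z0.png",cv2.resize(np.hstack([a,b]),None,fx=2,fy=2,interpolation=2))
E
```

```text
scene yellow 1665.5 [318. 229.]
[288.  214.5] [0.521 0.119 0.055]
[313.9 196.4] [0.611 0.108 0.055]
[347.4 244.3] [ 0.579 -0.058  0.055]
[321.5 262.4] [ 0.491 -0.046  0.055]
side yellow 1670.0 [303. 281.]
[281.3 305.8] [0.612 0.135 0.055]
[296. 247.] [ 0.583 -0.042  0.055]
[325.2 254.3] [ 0.497 -0.025  0.055]
[310.5 313.1] [0.529 0.151 0.055]
side red 146.0 [296. 343.]
side red 89.5 [250. 263.]
```

View pics/w0.png

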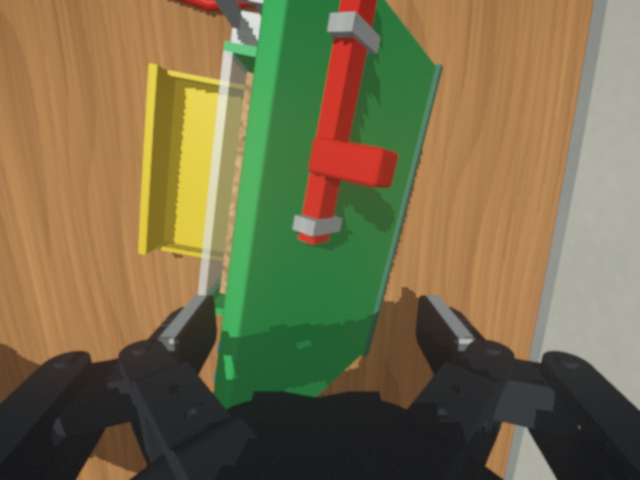

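View pics/z0.png

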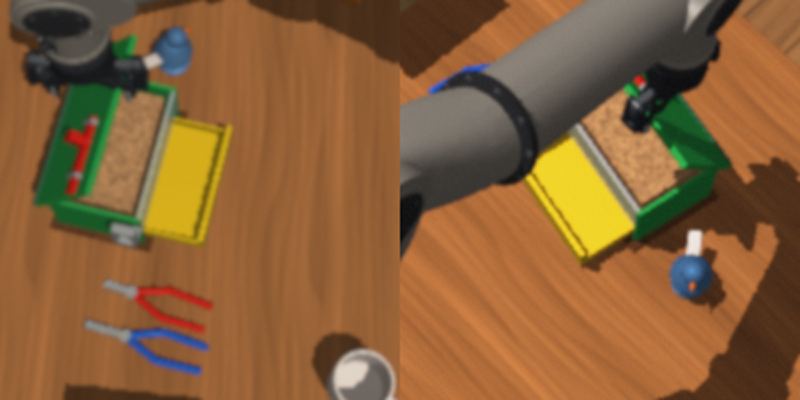

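In the wrist view the lip's outer top edge runs from (155,65) to (140,253), the roof's hinge edge from (440,65) to (365,355), and the nub top ends at (395,165). The fingers may straddle the roof, so the first move must be straight up. I'll compute the feeder frame first.

Run:
```python
from h import *
o=get_obs(); W=cam("wrist",o); S=cam("side"); Q=cam("scene")
for nm,w,z in [("lip+y",(152,64),.055),("lip-y",(139,253),.055),("hinge+y",(441,66),.13),("hinge-y",(366,355),.13),("wall+y",(234,54),.125),("wall-y",(208,295),.125),("nub",(380,168),.23)]:
    print(nm,onz(W,w,z).round(4))
print("tri lip-y wrist/side",tri([ray(W,(139,253)),ray(S,(325,253))]), tri([ray(W,(139,253)),ray(Q,(322,262))]))
print("tri lip+y",tri([ray(W,(152,64)),ray(S,(310.5,313))]))
```

```text
lip+y [0.5317 0.1409 0.055 ]
lip-y [ 0.4973 -0.0303  0.055 ]
hinge+y [0.7566 0.1218 0.13  ]
hinge-y [ 0.7153 -0.0957  0.13  ]
wall+y [0.6191 0.1302 0.125 ]
wall-y [ 0.5872 -0.0441  0.125 ]
nub [0.7008 0.0602 0.23  ]
tri lip-y wrist/side (array([ 0.49782929, -0.02921983,  0.055581  ]), [0.0008611186671112852, 0.0008611186671112986]) (array([ 0.49311152, -0.0386374 ,  0.04201677]), [0.005322273173067225, 0.005322273173067248])
tri lip+y (array([0.5277823 , 0.14570319, 0.04191731]), [0.0025907269927292445, 0.0025907269927293065])
```

The frame checks out: lip 175 mm wide (176 given), hinge edge 221 mm (220 given), lip corner height 55.6 mm from two views. That puts the yaw at about -11°, the origin at about (0.658, 0.028) and the tray about 32 mm out. Now lift clear, turn, close the fingers and go in front of the lip.

```bash
python3 -m handwheel '[0,0,4,0,0,0,1, 0,0,8,0,0,0,1, 0,0,12,0,0,-5,1, -3,1,12,0,0,-11,0, -7,2,12,0,0,-11,0, -11,3.5,12,0,0,-11,0, -15,5,12,0,0,-11,0, -19.8,6.3,12,0,0,-11,0]' 20; python3 -m handwheel '[0,0,0,0,0,0,0, 0,0,0,0,0,0,0]'
python3 - <<'E'
from h import *
o=get_obs(); print(o["eef_pos"],o["tool_rot"]); im=read_camera("wrist"); cv2.imwrite("pics/w1.png",im[:,:,::-1]); np.save("o1.npy",o,allow_pickle=True)
E
```

```text
t: 0.92
eef_pos: [0.4846, 0.0613, 0.3506]
tool_rot: [-0.0, 0.771, 0.636, -0.0]
contact_force: [-0.2, 0.9, 0.9]
gripper_width: 0.302
t: 1.08
eef_pos: [0.4826, 0.0621, 0.3511]
tool_rot: [-0.0, 0.771, 0.637, 0.0]
contact_force: [1.4, -0.0, -0.6]
gripper_width: 0.005
[0.48262962 0.06214991 0.35109318] [-2.63932535e-04  7.70544680e-01  6.37385916e-01  1.46569510e-04]
```

View pics/w1.png

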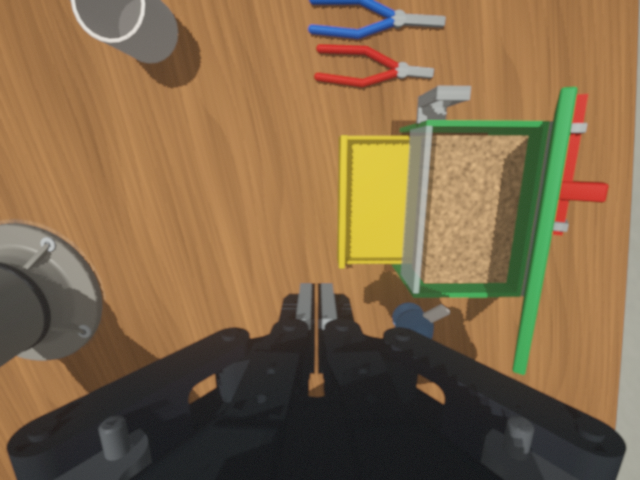

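Fingers are shut and the feeder lies square in the picture, so the yaw is right. The lip's outer edge is at column 340 (rows 135–268), the clear wall near column 418, the keeper at (455,95), the roof edge near column 570 and the nub end at (605,192).

```bash
cat >> h.py <<'E'
O=np.array([.658,.028,0]); a=np.radians(-11); F=np.array([[np.cos(a),-np.sin(a),0],[np.sin(a),np.cos(a),0],[0,0,1]])
def fe(X): return (F.T@(np.array(X)-O)*1000).round(1)
def wo(p): return O+F@(np.array(p)/1000)
E
python3 - <<'E'
from h import *
o=np.load("o1.npy",allow_pickle=True).item(); W=cam("wrist",o)
for n,p,z in [("lip+",(341,135),.055),("lip-",(341,268),.055),("wall top+",(432,122),.125),("wall top-",(416,293),.125),("keeper",(471,92),.158),("hop+",(552,122),.125),("hop-",(524,296),.125)]: print(n,fe(onz(W,p,z)))
# nub top and edge: ray intersected with feeder planes y
ro,v=ray(W,(606,192)); 
for z in (.22,.24,.26): print("nub",fe(onz(W,(606,192),z)),"edge+",fe(onz(W,(578,90),z)),"edge-",fe(onz(W,(527,374),z)))
for th in (.75,.85,.95,1.05): c,s=np.cos(th),np.sin(th); print(th,"nub x,z",68-120*c+40*s,125+120*s+40*c,"edge",68-155*c+10*s,125+155*s+10*c)
print("tcp",fe(o["eef_pos"]))
E
```

```text
lip+ [-148.6   86.9   55. ]
lip- [-144.7  -88.3   55. ]
wall top+ [-59.1  97.2 125. ]
wall top- [-60.4 -94.8 125. ]
keeper [-35.7 121.4 158. ]
hop+ [ 67.9  98.8 125. ]
hop- [ 70.5 -98.7 125. ]
nub [ 59.8  36.7 220. ] edge+ [ 20.4 114.1 220. ] edge- [  23.4 -137.3  220. ]
nub [ 42.3  38.8 240. ] edge+ [  5.8 110.6 240. ] edge- [   8.5 -122.4  240. ]
nub [ 24.8  41.  260. ] edge+ [ -8.8 107.1 260. ] edge- [  -6.3 -107.5  260. ]
0.75 nub x,z 7.462886136074857 236.06420595775293 edge -38.595387075208905 237.970896492355
0.85 nub x,z 18.85323869941385 241.55297445223442 edge -26.784583560769317 248.0482942555952
0.95 nub x,z 30.734649455908915 245.87718415328018 edge -14.026723819008216 256.8962341369918
1.05 nub x,z 42.988403276753445 248.9936289869511 edge -0.4492801672775055 264.42631044598994
tcp [-1.787e+02  1.000e-01  3.511e+02]
```

The second view agrees: hopper edges at x ≈ 69, y ±98, keeper 121 at y, lip at x -147, roof about 1.0 rad. Going down in front of the lip.

```bash
python3 -m handwheel '[-0.5,0.1,-4,0,0,0,0, -0.8,0.2,-8,0,0,0,0, -0.8,0.2,-12,0,0,0,0, -0.8,0.2,-16,0,0,0,0, -0.8,0.2,-20,0,0,0,0, -0.8,0.2,-24,0,0,0,0, -0.8,0.2,-28,0,0,0,0, -0.8,0.2,-31.6,0,0,0,0]'; python3 -m handwheel '[0,0,0,0,0,0,0]'
```

```text
t: 1.8
eef_pos: [0.4775, 0.0627, 0.0326]
tool_rot: [0.0, 0.772, 0.636, 0.0]
contact_force: [0.1, -1.1, -0.5]
gripper_width: -0.005
t: 1.88
eef_pos: [0.4744, 0.0612, 0.0266]
tool_rot: [-0.002, 0.772, 0.636, -0.004]
contact_force: [-0.3, -0.1, -0.3]
gripper_width: 0.002
```

```bash
python3 -m handwheel '[0.5,-0.1,0.6,0,0,0,0, 1,-0.2,0.8,0,0,0,0, 1.5,-0.3,0.8,0,0,0,0, 2,-0.4,0.8,0,0,0,0, 2.5,-0.5,0.8,0,0,0,0, 3,-0.6,0.8,0,0,0,0, 3.5,-0.7,0.8,0,0,0,0, 4,-0.8,0.8,0,0,0,0]'
```

```text
t: 2.55
eef_pos: [0.5148, 0.0533, 0.035]
tool_rot: [-0.002, 0.772, 0.636, -0.004]
contact_force: [-2.3, 1.2, 0.9]
gripper_width: -0.001
```

```bash
python3 -m handwheel '[0.4,-0.1,0,0,0,0,0, 0.8,-0.2,0,0,0,0,0, 1.2,-0.2,0,0,0,0,0, 1.2,-0.2,0,0,0,0,0]'
```

```text
t: 2.88
eef_pos: [0.5277, 0.0508, 0.0349]
tool_rot: [-0.001, 0.772, 0.636, -0.004]
contact_force: [-0.0, -0.2, -0.3]
gripper_width: -0.005
```

```bash
python3 -m handwheel '[0.3,-0.1,0,0,0,0,0, 0.6,-0.1,0,0,0,0,0, 0.6,-0.1,0,0,0,0,0]'; python3 -m handwheel '[0.3,-0.1,0,0,0,0,0, 0.5,-0.1,0,0,0,0,0, 0.5,-0.1,0,0,0,0,0]'
```

```text
t: 3.13
eef_pos: [0.5322, 0.0497, 0.0345]
tool_rot: [-0.002, 0.772, 0.636, -0.006]
contact_force: [-5.1, 0.5, 3.3]
gripper_width: 0.001
t: 3.38
eef_pos: [0.5322, 0.0495, 0.0341]
tool_rot: [-0.006, 0.771, 0.636, -0.01]
contact_force: [-14.8, 3.4, 14.2]
gripper_width: 0.001
```

The tray has reached its stop: 15 N, with the TCP no longer moving. I back off, rise, and compute the roof push waypoints.

```bash
python3 -m handwheel '[-1,0.2,0.5,0,0,0,0, -2,0.4,4,0,0,0,0, -2,0.4,8,0,0,0,0, -2,0.4,12,0,0,0,0, -2,0.4,16,0,0,0,0, -2,0.4,20,0,0,0,0, -2,0.4,24,0,0,0,0, -2,0.4,28,0,0,0,0]'; python3 -m handwheel '[0,0,2.5,0,0,0,0, 0,0,2.5,0,0,0,0]'
python3 - <<'E'
from h import *
o=get_obs(); im=read_camera("wrist"); C=cam("wrist",o); cv2.imwrite("pics/w2.png",im[:,:,::-1])
b=blobs(mask(im,"yellow"))[0]; r=cv2.boundingRect(b); print(r, [fe(onz(C,p,.055)) for p in((r[0],r[1]),(r[0],r[1]+r[3]))])
b=blobs(mask(im,"red"))
for q in b[:3]: print("red",cv2.boundingRect(q),cv2.contourArea(q))
e=o["eef_pos"]; print(e,fe(e))
for p in [(25,-45,350),(25,-45,260),(18,-45,240),(-8,-45,221),(-29,-45,196),(-43.5,-45,167),(-50,-45,135)]: print(p,((wo(p)-e)*100).round(1))
E
```

```text
t: 4.05
eef_pos: [0.512, 0.0531, 0.3167]
tool_rot: [-0.005, 0.772, 0.636, -0.009]
contact_force: [0.3, 0.3, -0.2]
gripper_width: 0.002
t: 4.22
eef_pos: [0.515, 0.0534, 0.3488]
tool_rot: [-0.002, 0.772, 0.636, -0.004]
contact_force: [1.0, 0.9, -0.9]
gripper_width: -0.001
(340, 132, 43, 134) [array([-118.5,   86.8,   55. ]), array([-115.4,  -88.1,   55. ])]
red (517, 182, 49, 34) 443.0
red (293, 45, 77, 23) 196.0
red (291, 69, 81, 14) 153.0
[0.5149958  0.0533903  0.34880507] [-145.2   -2.4  348.8]
(25, -45, 350) [15.9 -7.4  0.1]
(25, -45, 260) [15.9 -7.4 -8.9]
(18, -45, 240) [ 15.2  -7.3 -10.9]
(-8, -45, 221) [ 12.7  -6.8 -12.8]
(-29, -45, 196) [ 10.6  -6.4 -15.3]
(-43.5, -45, 167) [  9.2  -6.1 -18.2]
(-50, -45, 135) [  8.5  -6.  -21.4]
```

The lip now reads x ≈ -117 (-115 ± 2 nominal), so the tray is home. Now to the point above the roof's outer face.

```bash
python3 -m handwheel '[4,-1.8,0,0,0,0,0, 8,-3.7,0,0,0,0,0, 12,-5.5,0,0,0,0,0, 15.9,-7.4,0,0,0,0,0, 15.9,-7.4,-3,0,0,0,0, 15.9,-7.4,-6.5,0,0,0,0, 15.9,-7.4,-6.5,0,0,0,0]'
python3 - <<'E'
from h import *
o=get_obs(); im=read_camera("side"); cv2.imwrite("pics/w3.png",np.hstack([cv2.resize(im[170:370,180:380],(400,400)),cv2.resize(read_camera("wrist"),(400,300))[:, :].copy() if 0 else cv2.copyMakeBorder(cv2.resize(read_camera("wrist"),(400,300)),50,50,0,0,0)])[:,:,::-1]); print(fe(o["eef_pos"]),o["contact_force"])
E
```

```text
t: 4.85
eef_pos: [0.669, -0.0216, 0.271]
tool_rot: [-0.007, 0.772, 0.635, -0.011]
contact_force: [-1.3, -0.5, -0.9]
gripper_width: -0.005
[ 20.2 -46.6 271. ] [-1.26138947 -0.48335081 -0.89866275]
```

View pics/w3.png

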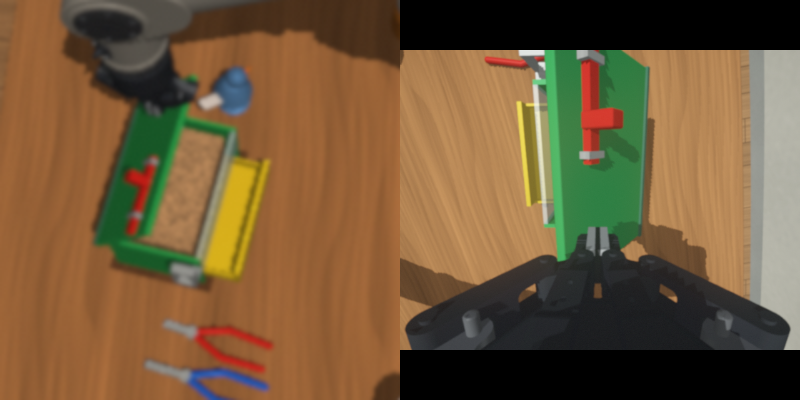

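The fingertips at (600,235) in the right half stand over the roof's outer face, inside its free edge at column 565 and clear of the catch. Now push down along the arc.

```bash
python3 -m handwheel '[0,0,-1,0,0,0,0, -0.1,0,-2,0,0,0,0, -0.3,0,-3,0,0,0,0, -1.1,0.2,-3.7,0,0,0,0, -1.9,0.4,-4.4,0,0,0,0, -2.7,0.5,-5,0,0,0,0, -3.4,0.6,-5.8,0,0,0,0]'
```

```text
t: 5.53
eef_pos: [0.6374, -0.0141, 0.2211]
tool_rot: [-0.004, 0.772, 0.636, -0.006]
contact_force: [0.4, 0.4, 2.3]
gripper_width: -0.003
```

```bash
python3 -m handwheel '[-0.7,0.1,-0.8,0,0,0,0, -1.4,0.3,-1.7,0,0,0,0, -1.9,0.4,-2.6,0,0,0,0, -2.4,0.5,-3.6,0,0,0,0, -2.8,0.6,-4.6,0,0,0,0, -3.1,0.6,-5.6,0,0,0,0]'
python3 - <<'E'
from h import *
o=get_obs(); e=o["eef_pos"]; print(fe(e)); print(((wo((-50,-45,135))-e)*100).round(2))
im=read_camera("wrist"); cv2.imwrite("pics/w4.png",im[:,:,::-1])
E
```

```text
t: 6.03
eef_pos: [0.6058, -0.0077, 0.1643]
tool_rot: [-0.004, 0.771, 0.636, -0.006]
contact_force: [-0.9, -0.0, 1.4]
gripper_width: -0.001
[-44.4 -45.  164.3]
[-0.55  0.1  -2.93]
```

View pics/w4.png

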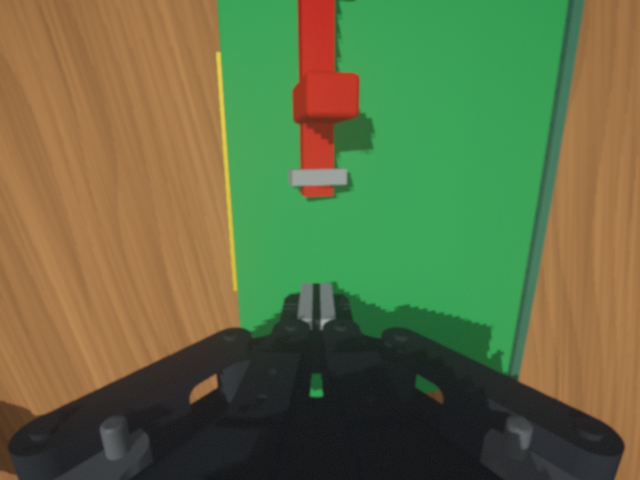

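The roof is nearly shut. The tips at (317,300) press near the free edge, the nub top is at (332,95) and a bracket sits at (318,178). I finish pushing down.

```bash
python3 -m handwheel '[-0.2,0,-0.8,0,0,0,0, -0.4,0,-1.6,0,0,0,0, -0.5,0.1,-2.2,0,0,0,0, -0.5,0.1,-2.7,0,0,0,0, -0.5,0.1,-3.1,0,0,0,0, -0.5,0.1,-3.3,0,0,0,0]'
```

```text
t: 6.58
eef_pos: [0.5991, -0.007, 0.1342]
tool_rot: [-0.006, 0.772, 0.636, -0.008]
contact_force: [-24.2, 0.4, 59.5]
gripper_width: -0.0
```

```bash
python3 -m handwheel '[0,0,-0.3,0,0,0,0, 0,0,-0.5,0,0,0,0, 0,0,-0.5,0,0,0,0]'
```

```text
t: 6.83
eef_pos: [0.5992, -0.007, 0.1344]
tool_rot: [-0.006, 0.772, 0.636, -0.008]
contact_force: [-17.7, 0.1, 41.8]
gripper_width: 0.001
```

The roof is at its stop: z 0.134, 42–60 N. Raise, then locate the nub.

```bash
python3 -m handwheel '[0,0,1,0,0,0,0, 0,0,3,0,0,0,0, 0,0,5,0,0,0,0, 0,0,5,0,0,0,0]'
python3 - <<'E'
from h import *
o=get_obs(); e=o["eef_pos"]; print(fe(e)); C=cam("wrist",o)
im=read_camera("wrist"); cv2.imwrite("pics/w5.png",im[:,:,::-1])
print("expect px nub top corners",[proj(C,wo((-52+i*9,37+j*7,165))).round() for i in(-1,1) for j in(-1,1)])
m=mask(im,"red"); 
for b in blobs(m,100): print(cv2.boundingRect(b))
g=blobs(mask(im,"green"))[0]; print("green",cv2.boundingRect(g))
print("roof edge px expected",[proj(C,wo((-87,y,135))).round() for y in(0,60,110)])
E
```

```text
t: 7.17
eef_pos: [0.6017, -0.007, 0.1883]
tool_rot: [-0.004, 0.772, 0.636, -0.005]
contact_force: [0.7, 0.0, 0.3]
gripper_width: -0.001
[-48.6 -45.1 188.3]
expect px nub top corners [array([291., 133.]), array([291., 101.]), array([330., 133.]), array([330., 101.])]
green (245, 0, 298, 354)
roof edge px expected [array([252., 190.]), array([247.,  77.]), array([242., -30.])]
```

View pics/w5.png

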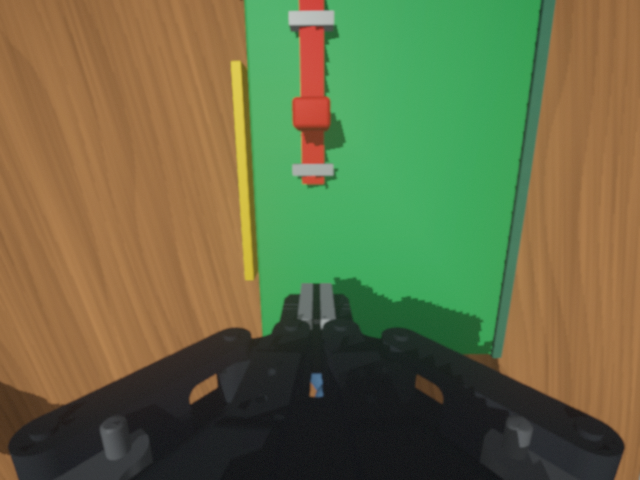

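The roof is flat: its free edge is at columns 245–252, as expected for z 135. The nub top at (293–330, 97–130) puts the nub at about (-51, 39), with a bracket at (313,170). Next I go behind the nub, above the bracket.

```bash
python3 -m handwheel '[0.4,3,0,0,0,0,0, 0.9,5.9,0,0,0,0,0, 0.9,5.9,-1,0,0,0,0, 0.9,5.9,-2,0,0,0,0, 0.9,5.9,-3.1,0,0,0,0, 0.9,5.9,-3.1,0,0,0,0]'
python3 - <<'E'
from h import *
o=get_obs(); print(fe(o["eef_pos"])); im=read_camera("wrist"); cv2.imwrite("pics/w6.png",im[:,:,::-1])
E
```

```text
t: 7.72
eef_pos: [0.6075, 0.0503, 0.1517]
tool_rot: [-0.006, 0.772, 0.635, -0.009]
contact_force: [-1.3, 0.2, -0.4]
gripper_width: 0.001
[-53.8  12.3 151.7]
```

View pics/w6.png

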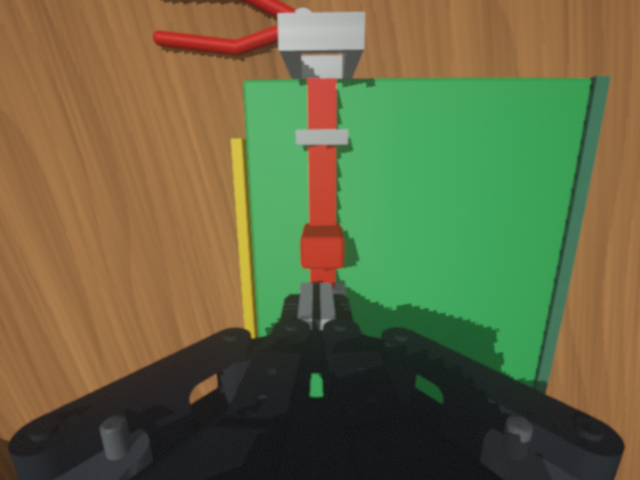

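The fingertips (317,300) stand behind the nub (322,245) in line with it, touching nothing, and the bolt points into the keeper (320,65). Push along the feeder's +y.

```bash
python3 -m handwheel '[0.3,0.5,0.2,0,0,0,0, 0.4,1,0.2,0,0,0,0, 0.5,1.5,0.2,0,0,0,0, 0.6,2,0.2,0,0,0,0, 0.7,2.5,0.2,0,0,0,0, 0.8,3,0.2,0,0,0,0, 0.8,3,0.2,0,0,0,0]'
```

```text
t: 8.35
eef_pos: [0.6166, 0.0821, 0.1553]
tool_rot: [-0.005, 0.772, 0.636, -0.007]
contact_force: [-0.6, -0.1, 0.3]
gripper_width: 0.001
```

```bash
python3 -m handwheel '[0,0.3,0,0,0,0,0, 0.1,0.6,0,0,0,0,0, 0.1,0.8,0,0,0,0,0, 0.1,0.8,0,0,0,0,0]'
python3 - <<'E'
from h import *
o=get_obs(); print(fe(o["eef_pos"]))
E
```

```text
t: 8.68
eef_pos: [0.6167, 0.0847, 0.1552]
tool_rot: [-0.004, 0.773, 0.634, -0.01]
contact_force: [-3.6, -12.4, 2.8]
gripper_width: 0.0
[-51.3  47.8 155.2]
```

The catch has hit its stop: 12 N, tip at y 47.8 (47 expected). Back off, rise and check everything.

```bash
python3 -m handwheel '[-0.2,-1,0.1,0,0,0,0, -0.3,-1.6,0.3,0,0,0,0, -0.3,-1.6,4,0,0,0,0, -0.3,-1.6,8,0,0,0,0, -0.3,-1.6,12,0,0,0,0, -0.3,-1.6,16,0,0,0,0, -0.3,-1.6,18,0,0,0,0, -0.3,-1.6,18,0,0,0,0]'
python3 - <<'E'
from h import *
o=get_obs(); C=cam("wrist",o); im=read_camera("wrist"); 
for q in [(-52,65,165),(-87,110,135),(-87,-110,135),(73,110,135)]: print(q,proj(C,wo(q)).round())
b=max(blobs(mask(im,"yellow")),key=cv2.contourArea); r=cv2.boundingRect(b); print("lip",[fe(onz(C,p,.055)) for p in((r[0],r[1]),(r[0],r[1]+r[3]))])
for b in blobs(mask(im,"red"),20): print("red",cv2.boundingRect(b))
s=read_camera("side")[170:370,180:380]
cv2.imwrite("pics/w7.png",np.hstack([cv2.copyMakeBorder(cv2.resize(s,(280,280)),100,100,0,0,0),im[:,120:]])[:,:,::-1])
E
```

```text
t: 9.35
eef_pos: [0.6162, 0.0696, 0.342]
tool_rot: [-0.002, 0.773, 0.634, -0.005]
contact_force: [-0.5, 0.5, -0.9]
gripper_width: 0.005
(-52, 65, 165) [315. 188.]
(-87, 110, 135) [280. 140.]
(-87, -110, 135) [286. 336.]
(73, 110, 135) [441. 139.]
lip [array([-111.8,   86.7,   55. ]), array([-119.4,  -88.2,   55. ])]
red (219, 73, 49, 5)
red (219, 101, 52, 9)
```

View pics/w7.png

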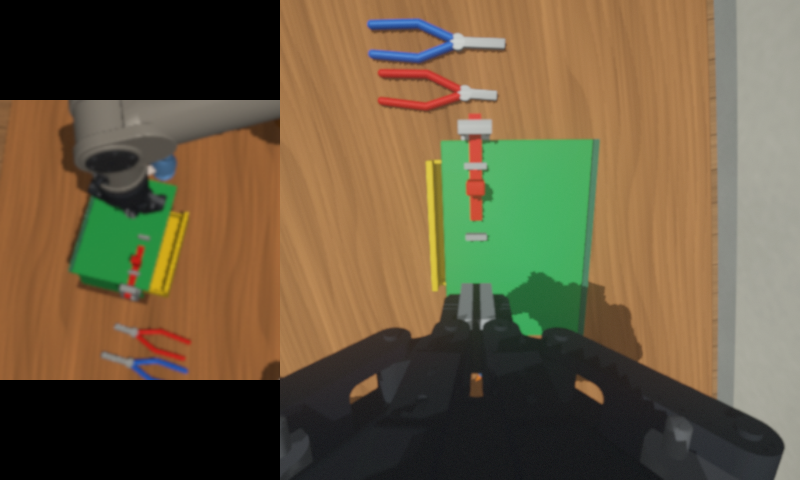

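The nub is at (315,188) in full-frame pixels, exactly where a fully locked catch should be. The roof corners match flat shut, the bolt end shows beyond the keeper, and the figurine and pliers stand where they did.

```bash
python3 -c "
from station import *
print(hand_in())"
```

```text
the job is handed in; nothing more can be done
None
```

The feeder is closed and the job is handed in at about 9.4 s of the 48 s. I pushed the tray home, then the roof down flat, then the catch into the keeper, all with shut fingertips. `hand_in()` gives no verdict, so the results below are my own checks.

- **Tray:** It met its stop at about 15 N. Afterwards the lip measured at feeder x of about -117 mm, against -115 mm when home. In the last picture its two ends read -112 and -119 mm. I put that spread down to a slightly skewed bounding box and small yaw error. Their mean is still on target.
- **Roof:** It met its stop at outer face z 0.134 m (0.135 m expected). The free-edge pixels match flat shut. The fingertip force rose briefly to about 64 N there, under the 120 N wrist limit and not on the gripper body.
- **Catch:** It met its stop at about 12 N. The nub is at the pixel expected for 30 mm of travel, and the bolt end shows beyond the keeper.
- **Bystanders:** The pliers and figurine look unmoved in the last pictures, judged by eye and not measured. The arm kept well away from the nest box, tub, mug and screw jar, which I did not check again.
- **Arm:** It ended clear of everything, about 20 cm above the roof.

One early measurement disagreed: two triangulations of the lip corners from the fixed cameras gave heights near 42 mm instead of 55 mm. The corners were blurred or hidden there, so I used the closer wrist-camera readings.

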